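# Press the sample tub's lid home

## Robot

A 6-joint arm with a two-finger parallel gripper is mounted at the origin on the work surface. World frame = base frame: x ahead of the robot, y to its left, z up, the work surface at z = 0. Lengths are in m, angles in rad, forces in N, time in s.
With the tool pointing down it reaches from about 0.225 to 0.875 m from the base axis. Payload 3.4 kg.
Tool frame: the origin (TCP) lies at the very end of the fingers, on their centre line; the grasp point (between the pads) lies 19 mm behind it (manip.hold_point_z is the distance from the TCP to the grasp point, in m); z points along the fingers, x is the direction in which the jaws open and shut, and the axes are right-handed (so a half turn about z gives the same grasp; the last joint's range is limited). The gripper opens to 85 mm and grips with 20 to 120 N. Pads are 22 mm wide; open, the fingers measure 114 mm over their backs; the gripper's body (76 mm by 85 mm) begins 54 mm behind the grasp point. The pads swing forward as they close: fully open they stand 13 mm farther back than shut.
Start: joints at [-1.353, 0.276, 1.505, -0, 1.361, -0.121], TCP at [0.191, -0.542, 0.191] pointing down, gripper open.
Joint ranges: [-2.89, 2.89], [-0.75, 2.08], [0.22, 2.7], [-1.18, 4.32], [0.11, 2.71], [-2.7, 2.7]. Speed limits (rad/s): [2.57, 2.57, 3.14, 3.14, 3.14, 3.14].

## Interface

Orientations are given as a unit quaternion [w, x, y, z].
In Python, from rig import telemetry, cams, manip, finder gives the robot as it stands. The module is installed in compiled form; this text tells all that it offers.
- The arm moves only by the tool carry_out, never from a script. Its argument "rows" is a list that holds one entry, the list of rows, each a list of 5 numbers: the gripper's target within -1 to 1 (fully open at 1, half-way at 0, shut at -1), then the shift along the world's x, y, z in cm, then the turn about the world's z in rad. A call has 1 to 12 rows; each row shifts and turns the commanded pose from where the row before left it; what a row does not reach is not made up. A row lasts 1/10 s, in which the tool goes at most 50 mm and 8.59 degrees, less where a joint would pass 70% of its speed; a pose out of reach is approached as far as the arm can. A call with a gripper value outside its range is refused whole. The fingers move at their own pace and stop on an object; "force" is the grip in N (left out, the last holds). Time passes only in rows, so rows that do not move let the fingers close. It gives the time, the measured TCP pose, the force and the opening at its end, in the units of the state.
- telemetry.get_state(): the state, without advancing time (a new reading comes with each control period).
- cams.get_image(name): name is "side" or "top"; returns a dict with "image" (400x640x3 uint8, red, green, blue), "camera_matrix" (3x3 intrinsics, pixels), "eye" and "attitude" of the camera in the world. Camera axes: x right, y down, z forward; pixel columns grow to the right and rows downward; lengths in m; the calibration is good to about 2 mm. A picture is of the moment at which its call begins. There is no depth.
- manip.sign_off(): hands the job in, once; it reports no verdict.
Trained networks look in a picture, given as the dict that the camera call returned (one of the last four; its "shot" number tells which), for a name from the list of things; names that differ only in an ending like _2 or _b are one class to them, and where a whole thing is asked for, a point or a joint stands for the part that bears it (a point fixed in the world has none). Each returns a list of dicts, best first, with "confidence" (0 to 1); they miss things now and then, are a little off and sometimes report something else, mostly with a low value. They report only what shows in the picture. A call takes as long as a camera call. They do not tell look-alikes from the thing itself.
- finder.boxes_of(picture, thing): "xy" ([column, row] in pixels, amid what is visible of it).
The state is a dict: "clock": time; "qpos": joint angles; "qd": joint speeds; "effort": joint torques, N m; "position": TCP position; "ee_rot": TCP orientation; "contact_force": force on the tool from outside, world axes, zero at the start; "moment": the same for the moment, N m; "width": finger opening in m.
Only numpy, scipy, OpenCV 4.12 (cv2) and the standard library are available. Lean on these libraries where they do the work, as an engineer would, in place of code of your own. Each camera call takes 0.05 s, during which the arm holds its last target.

## Task

One of the three sample tubs has its lid only resting on its four spring catches, standing proud of the rim. Take the wooden hand press from its cork coaster and press that lid squarely down with it, through the click under all four catches and on to the hard stop, and keep it there for about a second with a gentle 8 to 20 N (never more than 25 N on the lid), so that it stays level and flush under the catches; then stand the press back upright on the middle of the coaster. Touch the lid with the press only, and leave everything else where it is.

Things in the scene. Friction and masses are not known exactly. Their poses are not given: they have to be found in the camera images.
- tub: the sample tub whose lid is still loose (the other two of the same make are already closed): white round plastic tub, fixed to the table, outside diameter 92, height 54, inside diameter 84. Origin: centre of its underside, on the table; z up, the tub's axis
- tub_catches (a point): point on the tub's axis 50 above the table, level with its four steel spring catches, 45 degrees off the tub's x and y. They reach out to 51 from the axis; their rounded noses, 10 high, reach in to 37 from the axis and yield outward against springs. Together they resist a level push on the lid: within 3 of travel the force grows to some 9 to 16 N, eases over the next 3 and is gone at the click
- lid: round grey plastic plug lid, diameter 81, 16.5 high, 95 to 160 g. Origin: centre of its underside; z is its axis, up. Heights of its origin above the tub's: 49 at the start, its bevelled lower edge on the four noses; 44 to 41 when the catches snap over it; 29.5 to 35.5 pushed down on the hard stop; 35 to 38 when let go, as a spring plate in the tub lifts it again
- lid_top (a point): centre of the lid's flat round top face, diameter 66, 16.5 above the lid's origin: push here. Off centre the lid cocks. The height of the hard stop differs by 6 from tub to tub and cannot be seen or measured, so feel for it: after the click there is next to no force, then under 5 N from the spring plate, until 13 to 20 below the start the force climbs by 10 N or more per mm: the stop
- press: hand press of pale wood, standing upright: round foot, diameter 54, 14 high, under a plain round handle, diameter 28, from 14 to 60 above the underside; 200 to 330 g. Origin: centre of the foot's flat underside; z up along the handle. Grip the handle from above; the foot's upper side is a shoulder on which the fingertips can push if the handle slips
- coaster: flat round cork coaster, diameter 90, 6 thick, fixed to the table; the press stands within 12 of its middle at the start. Origin: centre of its underside, on the table
- closed_tub1: an already closed tub of the same make, fixed, same origin and sizes as the tub; its lid top is 54 above the table. Leave alone
- closed_tub2: the other already closed tub, as closed_tub1. Leave alone
- cup: white tasting cup, diameter 72, 60 high, loose bystander; origin: centre of its underside
- bowl: blue bowl, diameter 110, 45 high, loose bystander; origin: centre of its underside
- pen: black pen, 130 long, 10 thick, lying, loose bystander; origin: underside of its middle, it lies along its x axis
- spare_lid: smaller grey disc, diameter 60, 8 thick, lying flat on the table, loose bystander that fits none of these tubs; origin: centre of its underside
- jar: closed jar, diameter 64, 80 high, loose bystander; origin: centre of its underside
- tags: two plant tags stuck together, 100 long, 10 high, lying, loose bystander; origin: underside of the middle
- spoon: metal spoon 160 long, lying, loose bystander; origin near its middle, on the table
Not all that is in view belongs to the job. What is meant by the press is not black or orange, and is the smaller of those in its own colour.

How it is judged:
By the outcome, as a careful person would: the job done as asked, in the order asked, and still so for the second after the job is handed in, with the robot touching nothing.
It also fails if it takes over 72 s, if anything falls off the work surface, if the arm or the gripper's body presses on something with over 40 N, if the wrist force passes 120 N, or if a joint passes its speed limit or range.

## Working session

There is one attempt and no reset: what is moved stays moved. The work goes in short steps, Python scripts to look and compute and a tool call to move; the robot and the scene stay as the last step left them, time stands still between calls to the robot, and variables do not carry over. Pictures are saved under pics/ and viewed, and the job is handed in when it is done.

Besides the shell and the picture viewer there is one more tool, called after "Emit:" as name(argument=value, ...) on one line, values as JSON. carry_out: Moves the arm, as the interface text tells. Its arguments: {"type":"object","properties":{"rows":{"type":"array","items":{"type":"array","items":{"type":"array","items":{"type":"number"}}}},"force":{"type":"number"}},"required":["rows"]}

```bash
mkdir -p pics
cat > h.py <<'E'
import numpy as np,cv2
from scipy.spatial.transform import Rotation as R
from rig import telemetry,cams,manip,finder
def rot(a):
    a=np.array(a,float)
    return a if a.shape==(3,3) else R.from_quat([a[1],a[2],a[3],a[0]]).as_matrix()
def ray(p,xy,z):
    K=np.array(p["camera_matrix"]);d=rot(p["attitude"])@np.linalg.inv(K)@np.array([xy[0],xy[1],1.]);e=np.array(p["eye"])
    return e+d*(z-e[2])/d[2]
def proj(p,X):
    K=np.array(p["camera_matrix"]);c=rot(p["attitude"]).T@(np.array(X)-np.array(p["eye"]));u=K@c;return u[:2]/u[2]
def save(p,n): cv2.imwrite(f"pics/{n}.png",p["image"][:,:,::-1])
E
python3 - <<'E'
from h import *
T=cams.get_image("top");S=cams.get_image("side")
save(T,"t0");save(S,"s0")
for p in(T,S): print(p["eye"],p["attitude"],np.array(p["camera_matrix"]).tolist())
for n,z in [("tub",.05),("lid",.065),("press",.06),("coaster",.006),("closed_tub1",.054),("cup",.06),("bowl",.045),("jar",.08)]:
    for nm,p in(("t",T),("s",S)):
        for b in finder.boxes_of(p,n)[:5]: print(n,nm,np.round(b["xy"],1),round(b["confidence"],2),ray(p,b["xy"],z).round(3))
s=telemetry.get_state();print(s)
E
```

```text
[ 0.4857581  -0.02092892  1.21125054] [ 0.03185661 -0.70524408  0.70778458 -0.02563061] [[496.39259394895305, 0.0, 315.11762744443365], [0.0, 496.39259394895305, 199.5796771236532], [0.0, 0.0, 1.0]]
[0.36869818 0.77063852 0.57348917] [ 0.05753998 -0.10245821  0.86512809 -0.48759088] [[373.18912900691885, 0.0, 322.0408497170691], [0.0, 373.18912900691885, 205.22844743779848], [0.0, 0.0, 1.0]]
tub t [218.3 251.9] 0.73 [0.459 0.215 0.05 ]
tub s [319.7 305.8] 0.61 [0.49  0.285 0.05 ]
lid t [202.3 248.2] 0.73 [0.468 0.249 0.065]
lid s [338.8 292. ] 0.93 [0.459 0.256 0.065]
press t [392.  176.6] 0.88 [ 0.633 -0.19   0.06 ]
press t [437.3 219.9] 0.85 [ 0.531 -0.294  0.06 ]
press t [480.9 241.4] 0.85 [ 0.481 -0.393  0.06 ]
press t [439.6 268. ] 0.66 [ 0.421 -0.296  0.06 ]
press s [385.5 182.1] 0.75 [ 0.415 -0.227  0.06 ]
press s [348.6 180.7] 0.73 [ 0.522 -0.21   0.06 ]
press s [367.1 167.7] 0.69 [ 0.481 -0.312  0.06 ]
press s [311.8 191. ] 0.59 [ 0.613 -0.123  0.06 ]
coaster t [425.  215.2] 0.85 [ 0.545 -0.277  0.006]
coaster s [353.3 227.6] 0.7 [ 0.479 -0.048  0.006]
coaster s [349.  187.7
[... 509 characters left out ...]
 0.08 ]
{'clock': 0.9, 'qpos': array([-1.35299829e+00,  2.75836539e-01,  1.50490396e+00,  3.84749656e-06,
        1.36069701e+00, -1.20989505e-01]), 'qd': array([-5.69193237e-04,  5.67871467e-04, -5.33805244e-04,  5.45350589e-05,
       -1.84374829e-03, -6.33207301e-04]), 'effort': array([-7.88215675e-04, -4.16644621e+01, -2.46101958e+01, -2.78265079e-04,
        2.08395531e-04, -9.94093170e-06]), 'position': array([ 0.19110676, -0.54234704,  0.19136266]), 'ee_rot': array([ 5.07420486e-05,  8.16193307e-01, -5.77778919e-01,  5.87079674e-05]), 'contact_force': array([ 0.28489607, -0.67937249, -1.1124762 ]), 'moment': array([ 0.00654494,  0.02211788, -0.00801461]), 'width': 0.08527233852754726}
```

View pics/t0.png

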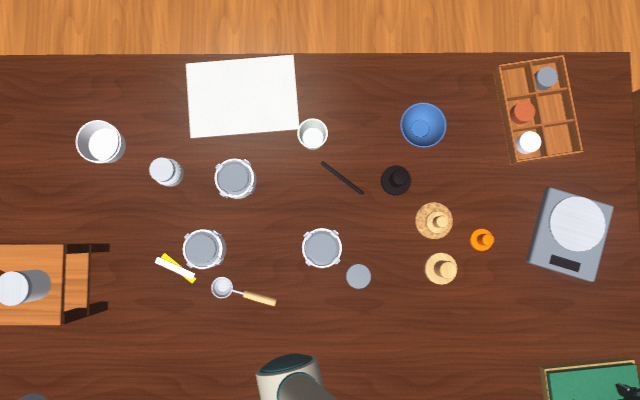

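View pics/s0.png

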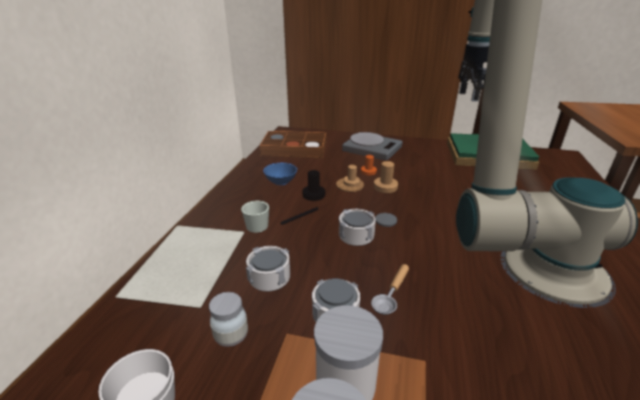

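Run:
```python
import cv2
t=cv2.imread("pics/t0.png");s=cv2.imread("pics/s0.png")
cv2.imwrite("pics/c1.png",cv2.resize(t[150:300,360:520],None,fx=4,fy=4,interpolation=3))
cv2.imwrite("pics/c2.png",cv2.resize(s[150:330,270:430],None,fx=3.3,fy=3.3,interpolation=3))
cv2.imwrite("pics/c3.png",cv2.resize(t[200:300,160:280],None,fx=6,fy=6,interpolation=3))
```

```text
(no output)
```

View pics/c1.png

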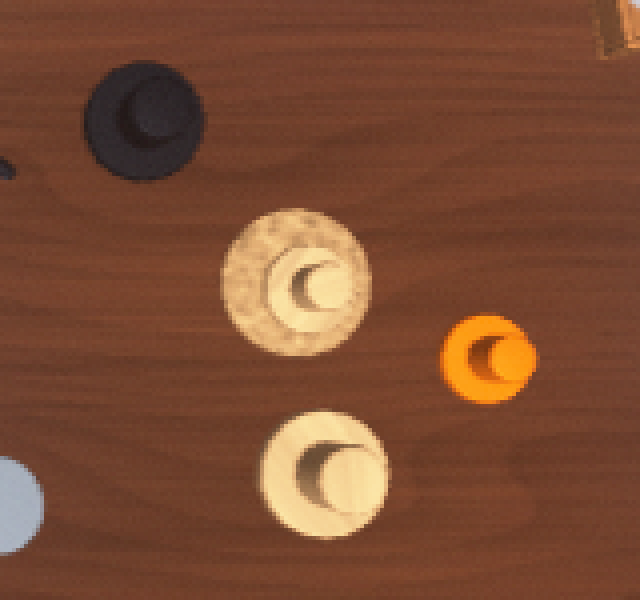

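View pics/c2.png

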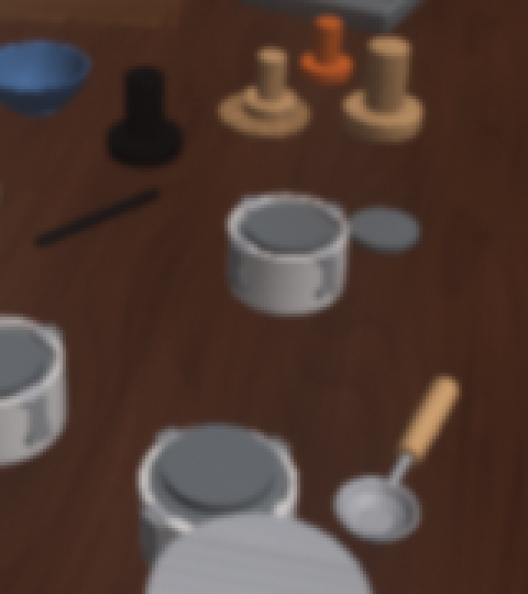

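View pics/c3.png

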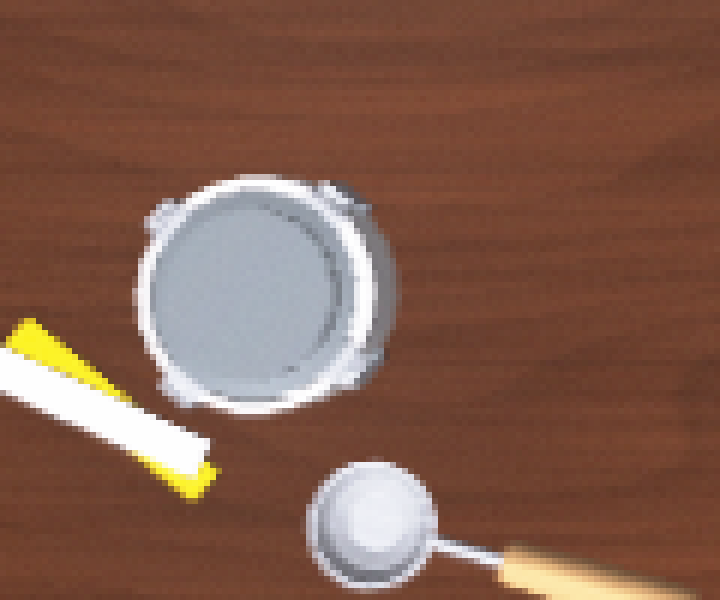

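```bash
cat > ov.py <<'E'
from h import *
def overlay(p,circs,box,f,name):
    x0,y0,x1,y1=box
    im=cv2.resize(p["image"][y0:y1,x0:x1,::-1],None,fx=f,fy=f,interpolation=3)
    for (x,y,z,r,c) in circs:
        a=np.linspace(0,2*np.pi,80)
        pts=np.array([(proj(p,(x+r*np.cos(t),y+r*np.sin(t),z))+.5-[x0,y0])*f for t in a])
        cv2.polylines(im,[pts.astype(int)],True,c,1)
    cv2.imwrite(f"pics/{name}.png",im)
E
python3 - <<'E'
from ov import *
T=cams.get_image("top");S=cams.get_image("side")
tub=ray(T,(202.5,248.7),.054)[:2];lid=ray(T,(201.3,248.5),.0655)[:2]
co=ray(T,(433.6,220),.006)[:2];pr=ray(T,(441.5,221.2),.066)[:2];ft=ray(T,(437.2,221.7),.020)[:2]
print(tub,lid,co,pr,ft)
c=[(*tub,.054,.046,(0,255,0)),(*lid,.0655,.033,(0,0,255)),(*lid,.056,.0405,(255,255,0))]
d=[(*co,.006,.045,(0,255,0)),(*pr,.066,.014,(0,0,255)),(*ft,.020,.027,(255,0,0))]
overlay(T,c,(170,215,240,285),8,"o1");overlay(S,c,(290,260,390,340),7,"o2")
overlay(T,d,(405,190,470,250),8,"o3");overlay(S,d,(320,150,400,210),8,"o4")
E
cd pics; python3 -c "
import cv2,numpy as np
L=[cv2.resize(cv2.imread(f'o{i}.png'),(400,300)if i in(2,4) else (400,300)) for i in (1,2,3,4)]
cv2.imwrite('oo.png',np.vstack([np.hstack(L[:2]),np.hstack(L[2:])]))"
```

```text
[0.46654476 0.2513457 ] [0.4672025  0.25141526] [ 0.53323325 -0.29738098] [ 0.52804322 -0.30169966] [ 0.52858174 -0.30267782]
```

View pics/oo.png

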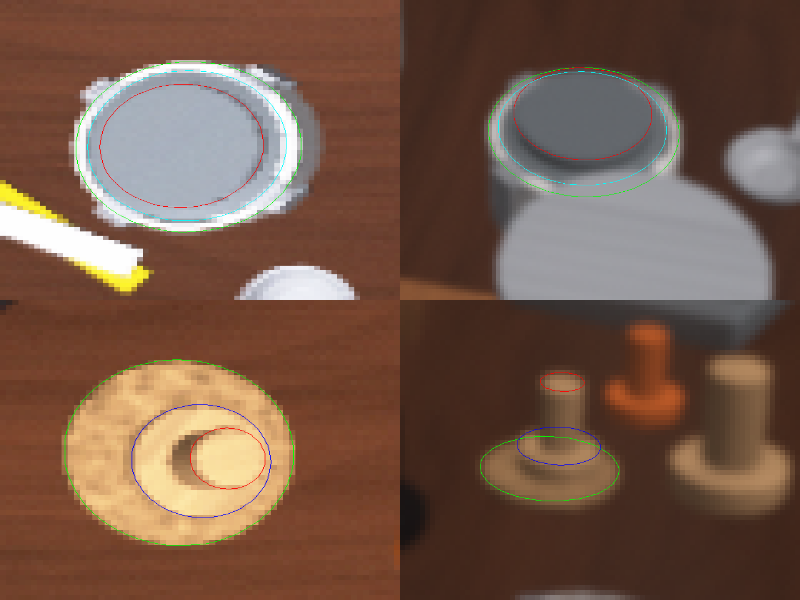

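Emit:
carry_out(rows=[[[1, 3.06, 2.18, 0, 0], [1, 3.06, 2.18, 0, 0], [1, 3.06, 2.18, 0, 0], [1, 3.06, 2.18, 0, 0], [1, 3.06, 2.18, 0, 0], [1, 3.06, 2.18, 0, 0], [1, 3.06, 2.18, 0, 0], [1, 3.06, 2.18, 0, 0], [1, 3.06, 2.18, 0, 0], [1, 3.06, 2.18, 0, 0], [1, 3.06, 2.18, 0, 0], [1, 0, 0, 0, 0]]], force=60)

```text
clock: 2.2
position: [0.5313, -0.2996, 0.1911]
ee_rot: [-0.001, 0.818, -0.576, 0.001]
contact_force: [-0.6, -0.6, -0.5]
width: 0.085
```

Emit:
carry_out(rows=[[[1, 0, 0, -3, 0], [1, 0, 0, -3, 0], [1, 0, 0, -3, 0], [1, 0, 0, 0, 0], [1, 0, 0, 0, 0]]])

```text
clock: 2.7
position: [0.5273, -0.303, 0.1015]
ee_rot: [0.0, 0.816, -0.578, -0.0]
contact_force: [0.2, 0.1, 0.2]
width: 0.0853
```

Run:
```python
from ov import *
s=telemetry.get_state();print(s["clock"],s["position"],s["ee_rot"],s["contact_force"])
T=cams.get_image("top");save(T,"t1");S=cams.get_image("side");save(S,"s1")
im=np.hstack([cv2.resize(T["image"][170:260,390:490],(400,360)),cv2.resize(S["image"][130:220,300:400],(400,360))])[:,:,::-1]
cv2.imwrite("pics/m1.png",im)
```

```text
2.7 [ 0.52730151 -0.30303698  0.10154937] [ 1.70833914e-04  8.16052951e-01 -5.77977055e-01 -2.75190302e-04] [0.18936873 0.1221569  0.16425443]
```

View pics/m1.png

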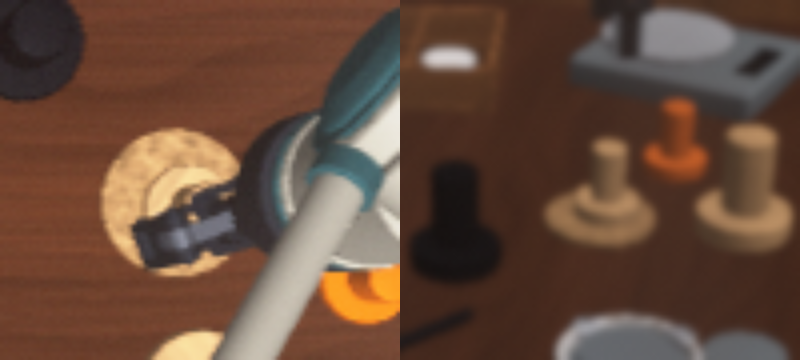

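Emit:
carry_out(rows=[[[1, 0.1, 0.1, -1.5, 0], [1, 0, 0, -2, 0], [1, 0, 0, -2, 0], [1, 0, 0, -1.5, 0], [1, 0, 0, -0.5, 0], [1, 0, 0, 0, 0], [-1, 0, 0, 0, 0], [-1, 0, 0, 0, 0], [-1, 0, 0, 0, 0], [-1, 0, 0, 0, 0], [-1, 0, 0, 0, 0], [-1, 0, 0, 0, 0]]], force=60)

```text
clock: 4.0
position: [0.5287, -0.3015, 0.0264]
ee_rot: [0.0, 0.816, -0.578, 0.0]
contact_force: [0.0, 0.2, 1.0]
width: 0.0003
```

Run:
```python
from ov import *
s=telemetry.get_state();print(s["clock"],s["width"],s["contact_force"])
T=cams.get_image("top");save(T,"t2");S=cams.get_image("side");save(S,"s2")
im=np.hstack([cv2.resize(T["image"][170:260,390:490],(400,360)),cv2.resize(S["image"][130:220,300:400],(400,360))])[:,:,::-1]
cv2.imwrite("pics/m2.png",im)
```

```text
4.0 0.000251269222419567 [0.01319572 0.24053809 0.9712086 ]
```

View pics/m2.png

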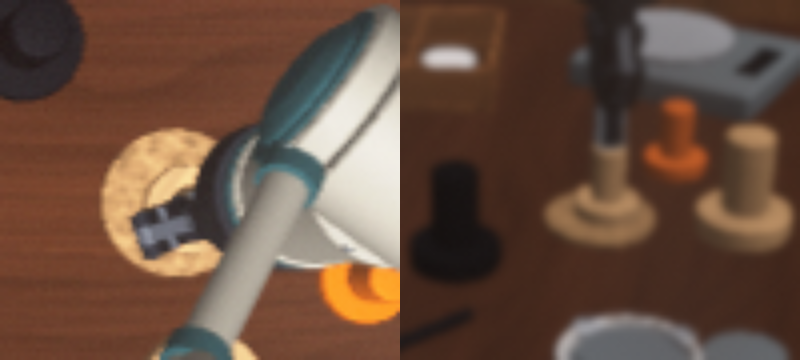

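View pics/t2.png

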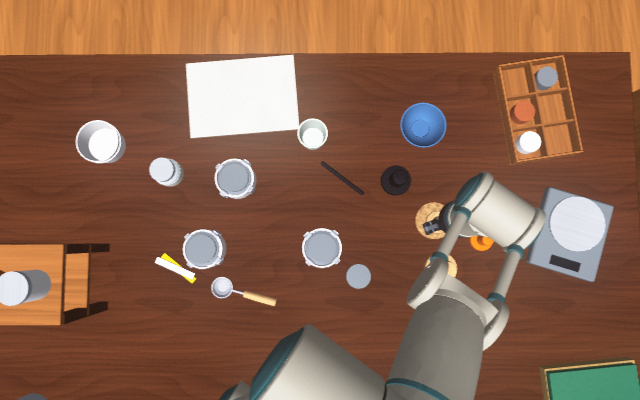

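```bash
cat > ov2.py <<'E'
from ov import *
def mark(p,pts,box,f):
    x0,y0,x1,y1=box
    im=cv2.resize(p["image"][y0:y1,x0:x1,::-1],None,fx=f,fy=f,interpolation=3)
    for X,c in pts:
        u=((proj(p,X)+.5-[x0,y0])*f).astype(int); cv2.drawMarker(im,tuple(int(v) for v in u),c,cv2.MARKER_CROSS,12,1)
    return im
E
python3 - <<'E'
from ov2 import *
s=telemetry.get_state();t=np.array(s["position"])
T=cams.get_image("top");S=cams.get_image("side")
pts=[(t,(0,255,0)),(t+[0,0,.1],(0,255,255)),(t+[0,0,.2],(255,0,255)),((.5283,-.302,.066),(0,0,255))]
a=mark(T,pts,(405,165,505,265),4);b=mark(S,pts,(300,90,400,190+0),4)
cv2.imwrite("pics/m3.png",np.hstack([a,b]))
from scipy.spatial.transform import Rotation as R
print(rot(s["ee_rot"]))
E
```

```text
[[ 3.32371573e-01 -9.43148520e-01 -7.67898384e-05]
 [-9.43148523e-01 -3.32371574e-01 -3.36984687e-06]
 [-2.23444934e-05  7.35442640e-05 -9.99999997e-01]]
```

View pics/m3.png

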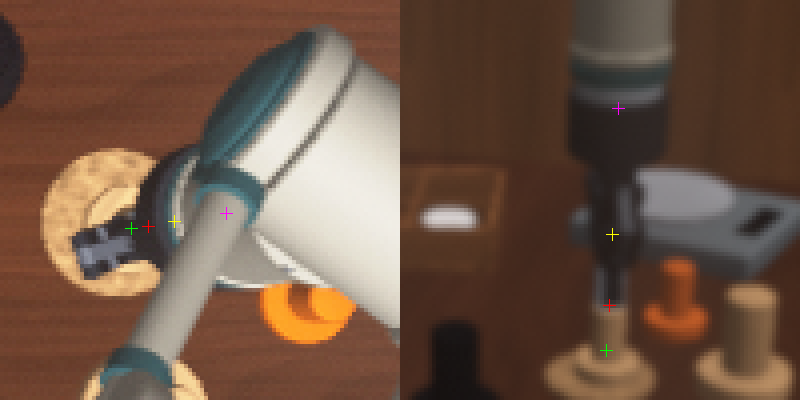

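Run:
```python
import cv2,numpy as np
a=cv2.imread("pics/s1.png")[90:190,300:400];b=cv2.imread("pics/t1.png")[165:265,400:500]
cv2.imwrite("pics/m4.png",np.hstack([cv2.resize(x,(400,400),interpolation=3) for x in(b,a)]))
```

```text
(no output)
```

View pics/m4.png

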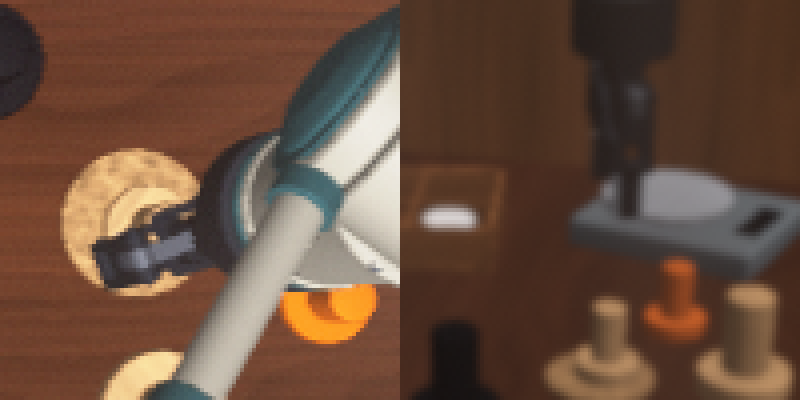

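Run:
```python
from ov2 import *
S=cams.get_image("side");T=cams.get_image("top")
for X in [(.514,-.265),(.527,-.303),(.541,-.341)]:
    for z in(.02,.06,.1,.12,.14,.16,.18): print(X,z,proj(S,(*X,z)).round(1),proj(T,(*X,z)).round(1))
```

```text
(0.514, -0.265) 0.02 [353.8 184.4] [421.6 227.9]
(0.514, -0.265) 0.06 [354.4 173. ] [425.1 227.4]
(0.514, -0.265) 0.1 [355.  161.2] [428.9 227. ]
(0.514, -0.265) 0.12 [355.3 155.1] [430.9 226.7]
(0.514, -0.265) 0.14 [355.6 148.9] [433.  226.5]
(0.514, -0.265) 0.16 [355.9 142.6] [435.1 226.2]
(0.514, -0.265) 0.18 [356.2 136.2] [437.4 226. ]
(0.527, -0.303) 0.02 [351.8 178.6] [437.4 222.4]
(0.527, -0.303) 0.06 [352.3 167.5] [441.4 221.7]
(0.527, -0.303) 0.1 [352.8 155.9] [445.8 221.1]
(0.527, -0.303) 0.12 [353.1 149.9] [448.1 220.7]
(0.527, -0.303) 0.14 [353.4 143.9] [450.5 220.4]
(0.527, -0.303) 0.16 [353.7 137.7] [453. 220.]
(0.527, -0.303) 0.18 [354.  131.4] [455.6 219.6]
(0.541, -0.341) 0.02 [349.5 173.1] [453.1 216.5]
(0.541, -0.341) 0.06 [350.  162.2] [457.7 215.6]
(0.541, -0.341) 0.1 [350.5 150.8] [462.7 214.8]
(0.541, -0.341) 0.12 [350.7 145. ] [465.3 214.3]
(0.541, -0.341) 0.14 [351.  139.1] [468.  213.8]
(0.541, -0.341) 0.16 [351.2 133.1] [470.9 213.3]
(0.541, -0.341) 0.18 [351.5 126.9] [473.8 212.8]
```

Emit:
carry_out(rows=[[[-1, 0, 0, 3, 0], [-1, 0, 0, 3, 0], [-1, 0, 0, 3, 0], [-1, -1.5, 4, 0, 0], [-1, -1.5, 4, 0, 0], [-1, -1.9, 3.2, 0, 0], [-1, 0, 0, 0, 0], [-1, 0, 0, -3, 0], [-1, 0, 0, -3, 0], [-1, 0, 0, -2.5, 0], [-1, 0, 0, 0, 0], [-1, 0, 0, 0, 0]]])

```text
clock: 5.5
position: [0.4801, -0.1901, 0.0315]
ee_rot: [0.0, 0.816, -0.578, 0.0]
contact_force: [-0.6, -0.6, -0.3]
width: -0.0002
```

Run:
```python
from ov2 import *
s=telemetry.get_state();t=np.array(s["position"]);print(t,s["contact_force"],s["width"],s["qpos"])
T=cams.get_image("top");S=cams.get_image("side")
pts=[(t,(0,255,0)),(t+[0,0,.04],(0,0,255)),(t+[0,0,.1],(0,255,255)),(t+[0,0,.2],(255,0,255))]
a=mark(T,pts,(355,165,455,265),4);b=mark(S,pts,(310,120,410,220),4)
cv2.imwrite("pics/m5.png",np.hstack([a,b]))
```

```text
[ 0.48013931 -0.19007318  0.03147169] [-0.60788604 -0.60904317 -0.27465695] -0.00015252276901962878 [-5.11621704e-01  3.33341145e-01  1.86408785e+00 -1.90119110e-04
  9.44155323e-01  7.20708227e-01]
```

View pics/m5.png

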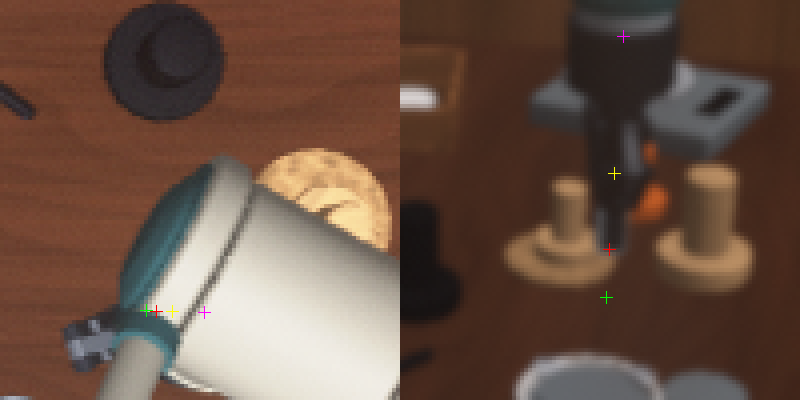

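Emit:
carry_out(rows=[[[-1, 0, 0, -1.5, 0], [-1, 0, 0, -1.2, 0], [-1, 0, 0, -0.2, 0], [-1, 0, 0, -0.2, 0], [-1, 0, 0, 0, 0], [-1, 0, 0, 0, 0]]])

```text
clock: 6.2
position: [0.4801, -0.1897, 0.0007]
ee_rot: [-0.0, 0.816, -0.578, 0.0]
contact_force: [0.1, 0.7, -0.0]
width: 0.0002
```

Emit:
carry_out(rows=[[[-1, 0, 0, -0.2, 0], [-1, 0, 0, -0.2, 0], [-1, 0, 0, -0.2, 0], [-1, 0, 0, 0, 0]]])

```text
clock: 6.6
position: [0.4794, -0.1894, -0.006]
ee_rot: [0.0, 0.816, -0.578, -0.0]
contact_force: [-0.3, 0.4, 0.1]
width: -0.0004
```

Emit:
carry_out(rows=[[[-1, 0, 0, -1, 0], [-1, 0, 0, -1, 0], [-1, 0, 0, -0.6, 0], [-1, 0, 0, 0, 0], [-1, 0, 0, 0, 0]]])

```text
clock: 7.1
position: [0.4795, -0.1894, -0.0321]
ee_rot: [0.0, 0.816, -0.578, -0.0]
contact_force: [0.3, -0.2, -0.1]
width: -0.0001
```

Run:
```python
from ov2 import *
s=telemetry.get_state();t=np.array(s["position"]);print(t,s["contact_force"])
T=cams.get_image("top");S=cams.get_image("side")
pts=[(t,(0,255,0)),(t+[0,0,.04],(0,0,255))]
a=mark(T,pts,(355,165,455,265),4);b=mark(S,pts,(310,120,410,220),4)
cv2.imwrite("pics/m6.png",np.hstack([a,b]))
```

```text
[ 0.4795263  -0.1894338  -0.03209561] [ 0.29651152 -0.22767773 -0.07280847]
```

View pics/m6.png

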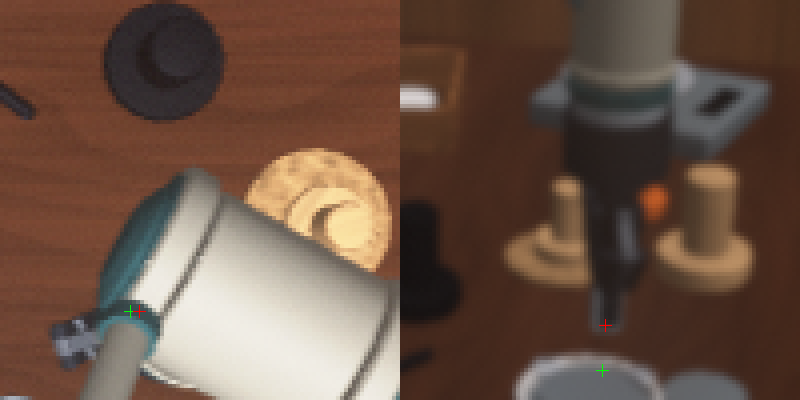

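Emit:
carry_out(rows=[[[-1, 0, 0, -0.2, 0], [-1, 0, 0, -0.2, 0], [-1, 0, 0, -0.2, 0], [-1, 0, 0, 0, 0]]])

```text
clock: 7.6
position: [0.4795, -0.1894, -0.0379]
ee_rot: [0.0, 0.816, -0.578, -0.0]
contact_force: [-0.1, -0.1, 0.2]
width: 0.0
```

Emit:
carry_out(rows=[[[-1, 0, 0, -0.2, 0], [-1, 0, 0, -0.1, 0], [-1, 0, 0, -0.1, 0], [-1, 0, 0, 0, 0]]])

```text
clock: 8.0
position: [0.4799, -0.1897, -0.04]
ee_rot: [0.0, 0.816, -0.578, 0.0]
contact_force: [-3.1, 1.0, 14.5]
width: 0.0001
```

Run:
```python
from ov2 import *
s=telemetry.get_state();t=np.array(s["position"]);print(t,s["contact_force"])
T=cams.get_image("top");S=cams.get_image("side")
pts=[((t[0],t[1],0),(0,0,255))]
a=mark(T,pts,(365,215,415,265),8);b=mark(S,pts,(335,170,385,220),8)
cv2.imwrite("pics/m7.png",np.hstack([a,b]))
```

```text
[ 0.47986973 -0.18966326 -0.03998653] [-3.05931783  0.98885994 14.52468792]
```

View pics/m7.png

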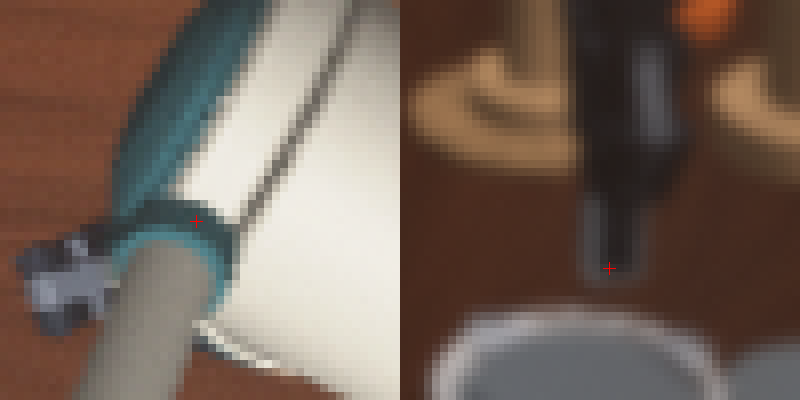

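Emit:
carry_out(rows=[[[-1, 0, 0, 3, 0], [-1, 0, 0, 4, 0], [1, 0, 0, 4, 0], [1, 1.6, -3.8, 0, 0], [1, 1.6, -3.8, 0, 0], [1, 1.7, -3.7, 0, 0], [1, 0, 0, 0, 0], [1, 0, 0, 0, 0]]])

```text
clock: 8.9
position: [0.5283, -0.3028, 0.0676]
ee_rot: [-0.0, 0.816, -0.578, -0.001]
contact_force: [-1.0, 1.3, 0.7]
width: 0.0846
```

Run:
```python
from ov2 import *
s=telemetry.get_state();t=np.array(s["position"]);print(t,s["contact_force"],s["width"])
t=t+[0,0,.0395]
x=rot(s["ee_rot"])[:,0]
T=cams.get_image("top");S=cams.get_image("side")
pts=[(t+[0,0,.013],(0,0,255)),(t+[0,0,.013]+.0425*x,(0,255,0)),(t+[0,0,.013]-.0425*x,(255,255,0)),((.5283,-.302,.066),(255,0,255))]
a=mark(T,pts,(400,185,460,245),6);b=mark(S,pts,(320,130,380,190),6)
cv2.imwrite("pics/m8.png",np.hstack([a,b]))
```

```text
[ 0.52831692 -0.30283032  0.06762036] [-0.98751718  1.26074566  0.74204705] 0.08459294040053497
```

View pics/m8.png

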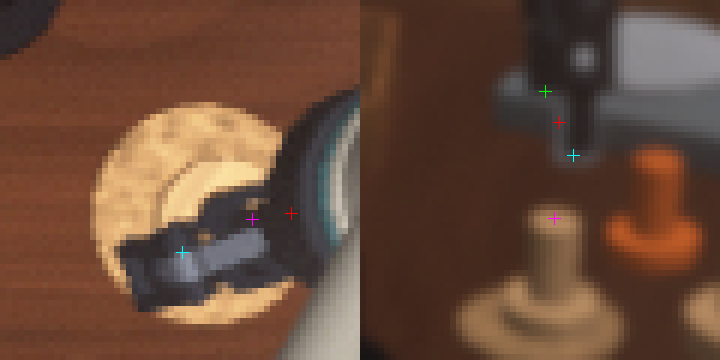

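Emit:
carry_out(rows=[[[1, 0, 0.1, -2, 0], [1, 0, 0, -2, 0], [1, 0, 0, -2, 0], [1, 0, 0, -1.5, 0], [1, 0, 0, -0.5, 0], [1, 0, 0, 0, 0], [-1, 0, 0, 0, 0], [-1, 0, 0, 0, 0], [-1, 0, 0, 0, 0], [-1, 0, 0, 0, 0], [-1, 0, 0, 0, 0], [-1, 0, 0, 0, 0]]], force=60)

```text
clock: 10.2
position: [0.5294, -0.3023, -0.0108]
ee_rot: [0.0, 0.816, -0.578, 0.001]
contact_force: [-0.1, 0.2, 5.1]
width: 0.0263
```

Run:
```python
from ov2 import *
s=telemetry.get_state();t=np.array(s["position"]);print(t,s["contact_force"],s["moment"],s["width"])
T=cams.get_image("top");S=cams.get_image("side")
t=t+[0,0,.0395]
pts=[(t,(0,255,0))]
a=mark(T,pts,(400,185,460,245),6);b=mark(S,pts,(320,130,380,190),6)
cv2.imwrite("pics/m9.png",np.hstack([a,b]))
```

```text
[ 0.52937588 -0.30225464 -0.01075265] [-0.10750478  0.19766173  5.13799759] [0.0312382  0.04348129 0.04422875] 0.026314336034623305
```

View pics/m9.png

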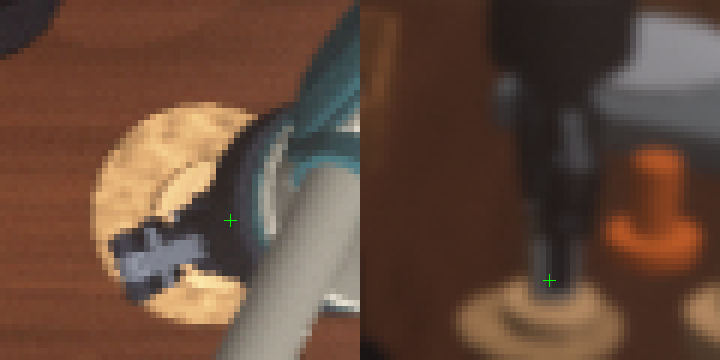

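Emit:
carry_out(rows=[[[-1, 0, 0, 1, 0], [-1, 0, 0, 2, 0], [-1, 0, 0, 3, 0], [-1, 0, 0, 3, 0], [-1, 0, 0, 3, 0], [-1, 0, 0, 0, 0], [-1, 0, 0, 0, 0]]])

```text
clock: 11.0
position: [0.5284, -0.3012, 0.1083]
ee_rot: [-0.0, 0.816, -0.578, -0.0]
contact_force: [-0.1, 0.4, -2.5]
width: 0.0265
```

```bash
python3 - <<'E'
from ov2 import *
s=telemetry.get_state();t=np.array(s["position"]);print(t,s["contact_force"],s["moment"],s["width"])
T=cams.get_image("top");S=cams.get_image("side")
t=t+[0,0,.0395]
b0=t-[0,0,.0215]
print(t, b0)
c=[(b0[0],b0[1],b0[2],.027,(0,255,0)),(b0[0],b0[1],b0[2]+.014,.027,(0,0,255)),(.5332,-.2974,.006,.045,(255,255,0))]
overlay(T,c,(400,180,480,240),5,"a");overlay(S,c,(310,100,390,200),5,"b")
E
cd pics; python3 -c "
import cv2,numpy as np
a=cv2.resize(cv2.imread('a.png'),(400,300));b=cv2.imread('b.png');cv2.imwrite('m10.png',np.hstack([np.vstack([a,np.zeros((200,400,3),np.uint8)]),b]))"
```

```text
[ 0.52837328 -0.30121433  0.10829682] [-0.09691234  0.44864158 -2.4743219 ] [0.02028486 0.06157432 0.00252139] 0.026510900048724424
[ 0.52837328 -0.30121433  0.14779682] [ 0.52837328 -0.30121433  0.12629682]
```

View pics/m10.png

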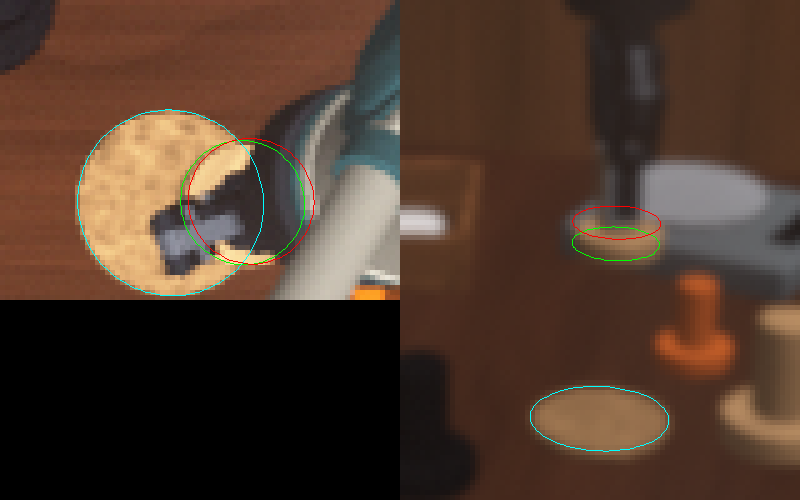

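Emit:
carry_out(rows=[[[-1, -0.2, 2, 0.5, 0], [-1, -0.4, 4, 0, 0], [-1, -0.5, 4.5, 0, 0], [-1, -0.5, 4.5, 0, 0], [-1, -0.5, 4.5, 0, 0], [-1, -0.5, 4.5, 0, 0], [-1, -0.5, 4.5, 0, 0], [-1, -0.5, 4.5, 0, 0], [-1, -0.5, 4.5, 0, 0], [-1, -0.5, 4.5, 0, 0], [-1, -0.5, 4.5, 0, 0], [-1, -0.4, 4, 0, 0]]], force=80)

```text
clock: 12.3
position: [0.4711, 0.2059, 0.1124]
ee_rot: [0.001, 0.816, -0.577, -0.001]
contact_force: [-0.3, -0.7, -2.5]
width: 0.0264
```

Emit:
carry_out(rows=[[[-1, -0.5, 3, 0, 0], [-1, -0.6, 1.8, 0, 0], [-1, 0, 0, 0, 0], [-1, 0, 0, 0, 0], [-1, 0, 0, 0, 0]]])

```text
clock: 12.8
position: [0.4621, 0.2507, 0.1128]
ee_rot: [0.001, 0.816, -0.578, -0.0]
contact_force: [-0.6, -0.7, -2.1]
width: 0.0265
```

```bash
cat > chk.py <<'E'
from ov2 import *
import sys
s=telemetry.get_state();t=np.array(s["position"]);print(t,s["contact_force"],s["moment"],s["width"])
T=cams.get_image("top");S=cams.get_image("side")
b0=t+[0,0,.0168]
c=[(b0[0],b0[1],b0[2],.027,(0,255,0)),(b0[0],b0[1],b0[2]+.014,.027,(0,0,255)),(.467,.2514,.0655,.033,(255,255,0)),(.4666,.2513,.054,.046,(0,255,255))]
overlay(T,c,(160,205,240,285),5,"a");overlay(S,c,(290,220,370,320),5,"b")
a=cv2.imread('pics/a.png');b=cv2.imread('pics/b.png');cv2.imwrite(f'pics/{sys.argv[1]}.png',np.hstack([np.vstack([a,np.zeros((100,400,3),np.uint8)]),b]))
E
python3 chk.py m11
```

```text
[0.46209943 0.25067816 0.11281663] [-0.61961978 -0.65295437 -2.08871008] [-0.0068924  -0.0276205   0.04090999] 0.026489517020306438
```

View pics/m11.png

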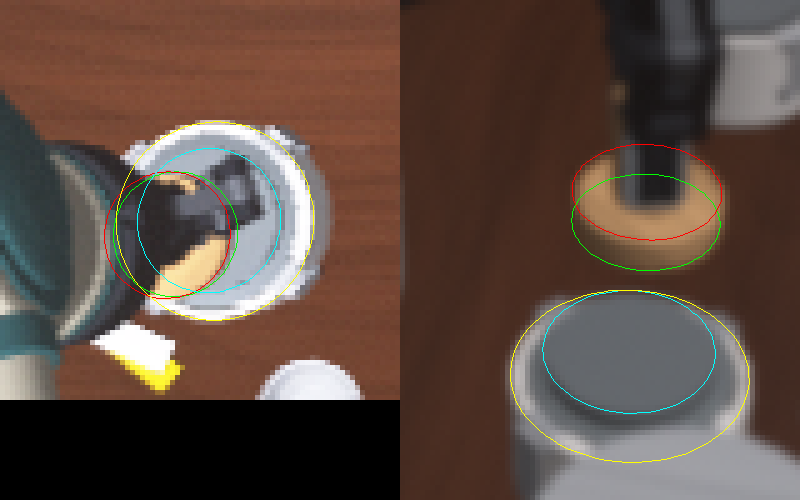

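Emit:
carry_out(rows=[[[-1, 0.3, 0.1, -1, 0], [-1, 0.25, 0, -1.5, 0], [-1, 0, 0, -1.5, 0], [-1, 0, 0, -0.7, 0], [-1, 0, 0, 0, 0], [-1, 0, 0, 0, 0], [-1, 0, 0, 0, 0]]])

```text
clock: 13.6
position: [0.4689, 0.2526, 0.067]
ee_rot: [-0.001, 0.816, -0.578, 0.0]
contact_force: [-0.3, -0.7, -2.4]
width: 0.0262
```

```bash
python3 chk.py m12
```

```text
[0.46892433 0.25261121 0.06700285] [-0.26274357 -0.65214447 -2.43277068] [ 0.017869   -0.00191373 -0.02629374] 0.02620558060544787
```

View pics/m12.png

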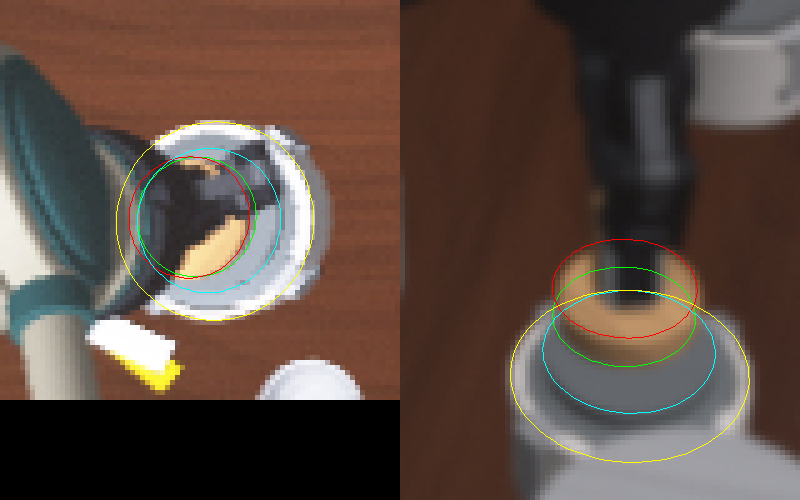

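Emit:
carry_out(rows=[[[-1, 0, 0, -0.8, 0], [-1, 0, 0, -0.5, 0], [-1, 0, 0, -0.3, 0], [-1, 0, 0, 0, 0], [-1, 0, 0, 0, 0]]])

```text
clock: 14.2
position: [0.4682, 0.2524, 0.0502]
ee_rot: [0.0, 0.816, -0.578, -0.0]
contact_force: [0.6, 0.2, -1.8]
width: 0.0266
```

```bash
python3 chk.py m13
```

```text
[0.46817275 0.25242884 0.05015675] [ 0.6464289   0.21890212 -1.80720744] [-0.0108019   0.00757392  0.07593385] 0.026586980416661084
```

View pics/m13.png

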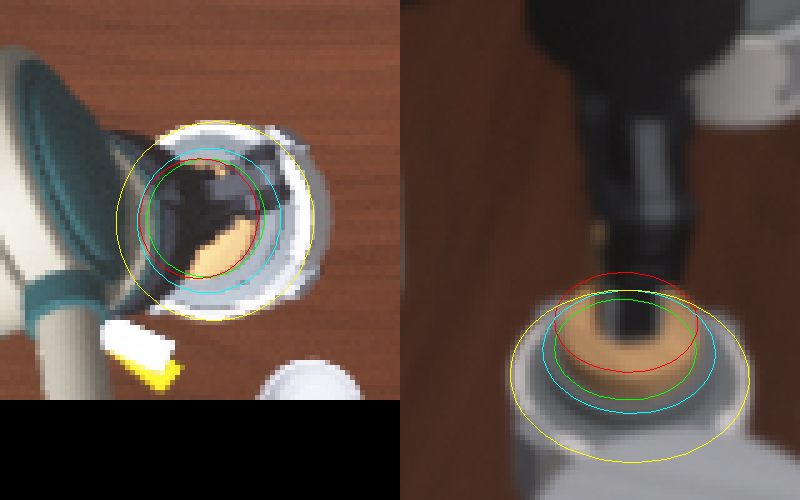

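Emit:
carry_out(rows=[[[-1, 0, 0, -0.15, 0], [-1, 0, 0, -0.15, 0], [-1, 0, 0, 0, 0]]])

```text
clock: 14.6
position: [0.469, 0.2527, 0.0483]
ee_rot: [-0.001, 0.816, -0.578, 0.001]
contact_force: [0.3, -0.5, 3.8]
width: 0.0262
```

Emit:
carry_out(rows=[[[-1, 0, 0, -0.1, 0], [-1, 0, 0, -0.1, 0], [-1, 0, 0, 0, 0]]])

```text
clock: 14.9
position: [0.4693, 0.2529, 0.0465]
ee_rot: [-0.001, 0.816, -0.578, 0.001]
contact_force: [0.1, -0.2, 5.1]
width: 0.0265
```

Emit:
carry_out(rows=[[[-1, 0, 0, -0.1, 0], [-1, 0, 0, 0, 0]]])

```text
clock: 15.1
position: [0.4691, 0.2528, 0.0451]
ee_rot: [-0.001, 0.816, -0.578, 0.001]
contact_force: [0.0, -0.3, 3.5]
width: 0.0264
```

Emit:
carry_out(rows=[[[-1, 0, 0, -0.1, 0], [-1, 0, 0, 0, 0]]])

```text
clock: 15.3
position: [0.4677, 0.2523, 0.0428]
ee_rot: [0.0, 0.816, -0.578, -0.0]
contact_force: [-0.5, 0.0, -2.9]
width: 0.0266
```

Emit:
carry_out(rows=[[[-1, 0, 0, -0.2, 0], [-1, 0, 0, -0.2, 0], [-1, 0, 0, -0.1, 0], [-1, 0, 0, 0, 0]]])

```text
clock: 15.7
position: [0.4678, 0.2523, 0.0378]
ee_rot: [0.001, 0.816, -0.578, -0.0]
contact_force: [0.1, 0.5, -2.2]
width: 0.0263
```

Emit:
carry_out(rows=[[[-1, 0, 0, -0.1, 0], [-1, 0, 0, 0, 0]]])

```text
clock: 15.9
position: [0.4681, 0.2524, 0.0372]
ee_rot: [0.0, 0.816, -0.578, -0.0]
contact_force: [0.4, -0.1, -1.9]
width: 0.0266
```

Emit:
carry_out(rows=[[[-1, 0, 0, -0.05, 0], [-1, 0, 0, -0.05, 0], [-1, 0, 0, 0, 0]]])

```text
clock: 16.2
position: [0.4682, 0.2524, 0.0363]
ee_rot: [0.0, 0.816, -0.578, 0.0]
contact_force: [0.2, 0.3, -2.5]
width: 0.0267
```

Emit:
carry_out(rows=[[[-1, 0, 0, -0.05, 0], [-1, 0, 0, -0.05, 0], [-1, 0, 0, 0, 0]]])

```text
clock: 16.5
position: [0.4682, 0.2525, 0.0353]
ee_rot: [0.0, 0.816, -0.578, 0.0]
contact_force: [0.4, 0.6, -1.7]
width: 0.0264
```

Emit:
carry_out(rows=[[[-1, 0, 0, -0.05, 0], [-1, 0, 0, -0.05, 0], [-1, 0, 0, 0, 0]]])

```text
clock: 16.8
position: [0.4682, 0.2525, 0.0343]
ee_rot: [-0.0, 0.816, -0.578, 0.0]
contact_force: [-0.6, 0.0, -0.9]
width: 0.0262
```

Emit:
carry_out(rows=[[[-1, 0, 0, -0.05, 0], [-1, 0, 0, -0.05, 0], [-1, 0, 0, 0, 0]]])

```text
clock: 17.1
position: [0.4683, 0.2525, 0.0333]
ee_rot: [-0.0, 0.816, -0.578, 0.0]
contact_force: [0.0, 0.0, -1.2]
width: 0.0265
```

Emit:
carry_out(rows=[[[-1, 0, 0, -0.05, 0], [-1, 0, 0, -0.05, 0], [-1, 0, 0, 0, 0]]])

```text
clock: 17.4
position: [0.4683, 0.2525, 0.0323]
ee_rot: [0.0, 0.816, -0.578, 0.0]
contact_force: [-0.1, 0.3, -0.7]
width: 0.0265
```

Emit:
carry_out(rows=[[[-1, 0, 0, -0.05, 0], [-1, 0, 0, -0.05, 0], [-1, 0, 0, 0, 0]]])

```text
clock: 17.7
position: [0.4683, 0.2525, 0.032]
ee_rot: [-0.0, 0.816, -0.578, 0.0]
contact_force: [-2.9, -0.8, 4.3]
width: 0.0263
```

Emit:
carry_out(rows=[[[-1, 0, 0, -0.05, 0], [-1, 0, 0, 0, 0]]])

```text
clock: 17.9
position: [0.4683, 0.2525, 0.032]
ee_rot: [-0.0, 0.816, -0.578, 0.0]
contact_force: [-2.5, -0.9, 9.3]
width: 0.0264
```

Emit:
carry_out(rows=[[[-1, 0, 0, -0.05, 0], [-1, 0, 0, 0, 0]]])

```text
clock: 18.1
position: [0.4683, 0.2525, 0.032]
ee_rot: [-0.0, 0.816, -0.578, 0.0]
contact_force: [-3.7, -1.3, 11.4]
width: 0.0261
```

Emit:
carry_out(rows=[[[-1, 0, 0, 0, 0], [-1, 0, 0, 0, 0], [-1, 0, 0, 0, 0], [-1, 0, 0, 0, 0], [-1, 0, 0, 0, 0], [-1, 0, 0, 0, 0]]])

```text
clock: 18.7
position: [0.4683, 0.2525, 0.032]
ee_rot: [-0.0, 0.816, -0.578, 0.0]
contact_force: [-3.4, -0.6, 11.5]
width: 0.0263
```

Emit:
carry_out(rows=[[[-1, 0, 0, 0, 0], [-1, 0, 0, 0, 0], [-1, 0, 0, 0, 0], [-1, 0, 0, 0, 0], [-1, 0, 0, 0, 0]]])

```text
clock: 19.2
position: [0.4683, 0.2525, 0.032]
ee_rot: [-0.0, 0.816, -0.578, 0.0]
contact_force: [-4.0, -1.1, 12.2]
width: 0.0264
```

Held about 1.3 s at roughly 14 N on the lid. I'll lift gently and look.

Emit:
carry_out(rows=[[[-1, 0, 0, 0.2, 0], [-1, 0, 0, 0.3, 0], [-1, 0, 0, 0.5, 0], [-1, 0, 0, 1, 0], [-1, 0, 0, 2, 0], [-1, 0, 0, 3, 0], [-1, 0, 0, 2, 0], [-1, 0.2, -3, 0, 0], [-1, 0.5, -4.5, 0, 0], [-1, 0.5, -4.5, 0, 0], [-1, 0.3, -3, 0, 0], [-1, 0, 0, 0, 0]]])

```text
clock: 20.4
position: [0.4837, 0.099, 0.1209]
ee_rot: [0.001, 0.815, -0.579, 0.001]
contact_force: [-0.2, 0.1, -1.5]
width: 0.0262
```

Run:
```python
from ov2 import *
s=telemetry.get_state();print(s["position"],s["contact_force"],s["width"])
T=cams.get_image("top");S=cams.get_image("side");save(S,"s20")
c=[(.4666,.2513,.0525,.033,(255,255,0))]
overlay(T,c,(165,210,240,285),5,"a");overlay(S,c,(290,245,390,345),4,"b")
a=cv2.imread('pics/a.png');b=cv2.imread('pics/b.png');cv2.imwrite('pics/m14.png',np.hstack([cv2.resize(a,(400,400)),b]))
```

```text
[0.48368484 0.09895715 0.12086198] [-0.22925483  0.12144779 -1.48744858] 0.026227959027475985
```

View pics/m14.png

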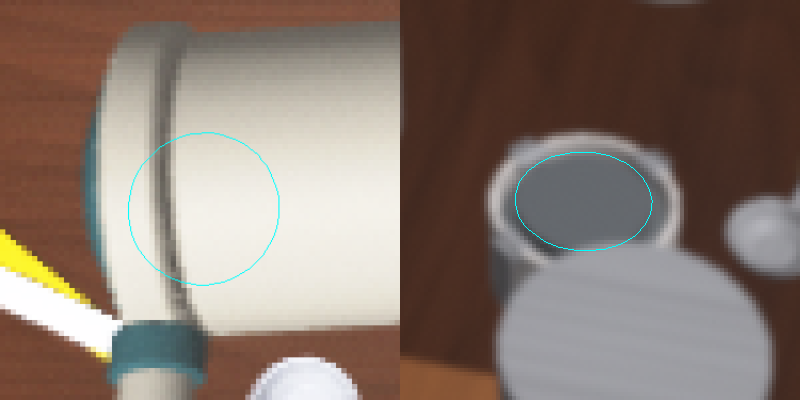

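View pics/s20.png

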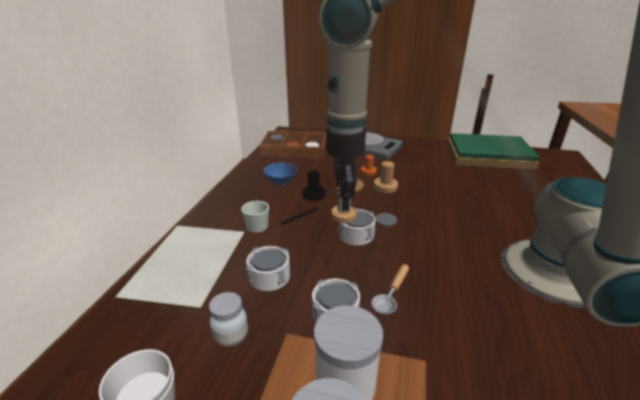

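Emit:
carry_out(rows=[[[-1, 0.3, -3, 0, 0], [-1, 0.5, -4.2, 0, 0], [-1, 0.6, -4.5, 0, 0], [-1, 0.6, -4.5, 0, 0], [-1, 0.6, -4.5, 0, 0], [-1, 0.6, -4.5, 0, 0], [-1, 0.6, -4.5, 0, 0], [-1, 0.6, -4.5, 0, 0], [-1, 0.4, -3.5, 0, 0], [-1, 0.3, -2, 0, 0], [-1, 0, 0, 0, 0], [-1, 0, 0, 0, 0]]])

```text
clock: 21.7
position: [0.5342, -0.2927, 0.12]
ee_rot: [-0.001, 0.816, -0.578, -0.001]
contact_force: [-0.5, 0.7, -2.6]
width: 0.0266
```

Emit:
carry_out(rows=[[[-1, 0, 0, -1.5, 0], [-1, 0, 0, -1.5, 0], [-1, 0, 0, -1.5, 0], [-1, 0, 0, 0, 0], [-1, 0, 0, 0, 0]]])

```text
clock: 22.2
position: [0.5343, -0.2927, 0.0756]
ee_rot: [-0.0, 0.817, -0.577, -0.0]
contact_force: [-0.3, -0.3, -2.1]
width: 0.0267
```

```bash
cat > chk2.py <<'E'
from ov2 import *
import sys
s=telemetry.get_state();t=np.array(s["position"]);print(t,s["contact_force"],s["moment"],s["width"])
T=cams.get_image("top");S=cams.get_image("side")
b0=t+[-.0012,.0003,.0168]
c=[(b0[0],b0[1],b0[2],.027,(0,255,0)),(b0[0],b0[1],b0[2]+.014,.027,(0,0,255)),(.5332,-.2974,.006,.045,(255,255,0))]
overlay(T,c,(400,180,480,260),5,"a");overlay(S,c,(320,120,400,200),5,"b")
a=cv2.imread('pics/a.png');b=cv2.imread('pics/b.png');cv2.imwrite(f'pics/{sys.argv[1]}.png',np.hstack([a,b]))
E
python3 chk2.py m15
```

```text
[ 0.53427929 -0.29269347  0.07558189] [-0.29769142 -0.34798507 -2.14650782] [-0.04370307 -0.03925408  0.01547988] 0.026687245279376284
```

View pics/m15.png

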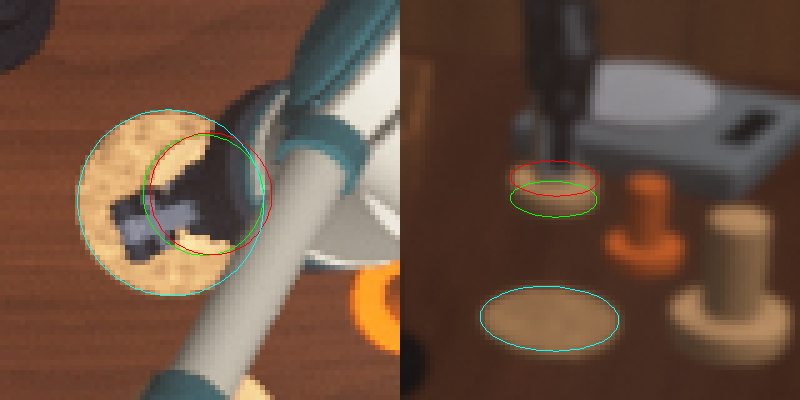

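Emit:
carry_out(rows=[[[-1, 0, -0.3, -1.5, 0], [-1, 0, -0.2, -2, 0], [-1, 0, 0, -2, 0], [-1, 0, 0, -1.5, 0], [-1, 0, 0, -1, 0], [-1, 0, 0, -0.3, 0], [-1, 0, 0, 0, 0], [-1, 0, 0, 0, 0]]])

```text
clock: 23.1
position: [0.535, -0.3, -0.0067]
ee_rot: [0.0, 0.816, -0.578, 0.001]
contact_force: [-0.8, -0.2, -1.5]
width: 0.0265
```

```bash
python3 chk2.py m16
```

```text
[ 0.53496452 -0.30002272 -0.00667923] [-0.75307312 -0.1738233  -1.50117334] [-0.03454638 -0.04582036  0.00025487] 0.026505623517801467
```

View pics/m16.png

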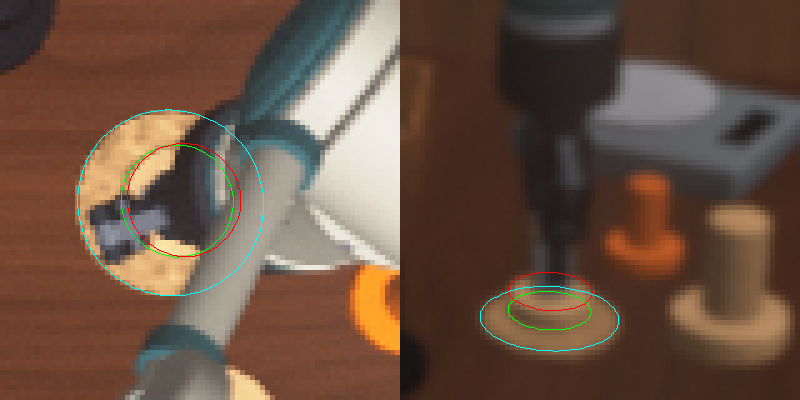

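Emit:
carry_out(rows=[[[-1, 0, 0.25, -0.1, 0], [-1, 0, 0, -0.1, 0], [-1, 0, 0, 0, 0], [-1, 0, 0, -0.1, 0], [-1, 0, 0, 0, 0]]])

```text
clock: 23.7
position: [0.5343, -0.2971, -0.0106]
ee_rot: [0.0, 0.816, -0.578, 0.0]
contact_force: [-0.2, -0.4, -1.4]
width: 0.0266
```

```bash
python3 chk2.py m17
```

```text
[ 0.53432922 -0.29712589 -0.01061279] [-0.16670963 -0.44400274 -1.39582916] [-0.05749593 -0.02409289 -0.00652295] 0.026625539582057822
```

View pics/m17.png

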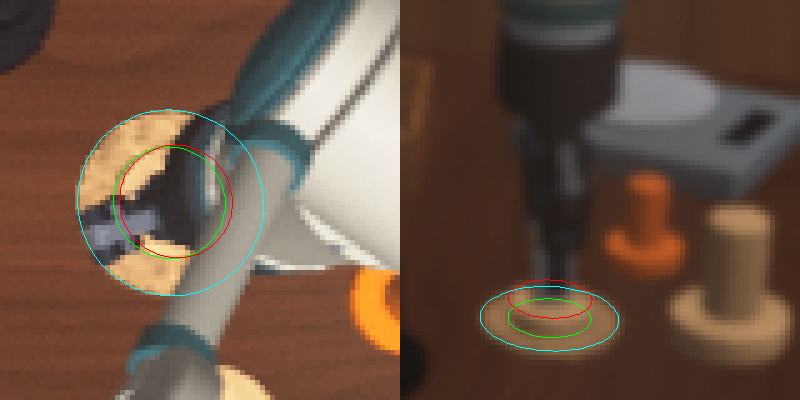

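Centred. Now the last bit down to feel contact.

Emit:
carry_out(rows=[[[-1, 0, 0, -0.1, 0], [-1, 0, 0, 0, 0]]])

```text
clock: 24.0
position: [0.5343, -0.2971, -0.0107]
ee_rot: [0.0, 0.816, -0.578, 0.0]
contact_force: [-0.6, 1.9, 4.4]
width: 0.0262
```

Emit:
carry_out(rows=[[[-1, 0, 0, -0.1, 0], [-1, 0, 0, 0, 0]]])

```text
clock: 24.2
position: [0.5343, -0.2971, -0.0107]
ee_rot: [0.0, 0.816, -0.578, 0.001]
contact_force: [-2.3, 0.6, 10.3]
width: 0.0262
```

Emit:
carry_out(rows=[[[-1, 0, 0, 0.15, 0], [-1, 0, 0, 0, 0], [1, 0, 0, 0, 0], [1, 0, 0, 0, 0], [1, 0, 0, 0, 0], [1, 0, 0, 0, 0], [1, 0, 0, 0, 0], [1, 0, 0, 0, 0], [1, 0, 0, 0, 0]]])

```text
clock: 25.1
position: [0.5342, -0.2971, -0.0112]
ee_rot: [0.0, 0.816, -0.578, 0.0]
contact_force: [0.1, 0.3, 0.7]
width: 0.0855
```

Emit:
carry_out(rows=[[[1, 0, 0, 1.5, 0], [1, 0, 0, 3, 0], [1, 0, 0, 4, 0], [1, 0, 0, 4, 0], [1, 0, 0, 4, 0], [1, -4, -2, 2, 0], [1, -4, -3, 0, 0], [1, -4, -4, 0, 0], [1, -4, -4, 0, 0], [1, -4, -4, 0, 0], [1, 0, 0, 0, 0], [1, 0, 0, 0, 0]]])

```text
clock: 26.3
position: [0.3472, -0.4537, 0.1737]
ee_rot: [-0.0, 0.815, -0.579, -0.0]
contact_force: [-0.9, 0.2, -0.4]
width: 0.0854
```

Run:
```python
from ov2 import *
s=telemetry.get_state();print(s["position"],s["width"])
T=cams.get_image("top");S=cams.get_image("side");save(T,"t30")
c=[(.5332,-.2974,.006,.045,(255,255,0)),(.5332,-.2974,.066,.014,(0,0,255)),(.5332,-.2974,.020,.027,(0,255,0))]
d=[(.4666,.2513,.0525,.033,(255,255,0))]
for i,(p,q,b) in enumerate([(T,c,(400,190,475,246)),(S,c,(310,150,390,210)),(T,d,(165,215,240,271)),(S,d,(290,260,370,320))]): overlay(p,q,b,5,f"q{i}")
L=[cv2.resize(cv2.imread(f'pics/q{i}.png'),(400,300)) for i in range(4)]
cv2.imwrite('pics/m18.png',np.vstack([np.hstack(L[:2]),np.hstack(L[2:])]))
```

```text
[ 0.34720543 -0.4537406   0.1737064 ] 0.08538560206685238
```

View pics/m18.png

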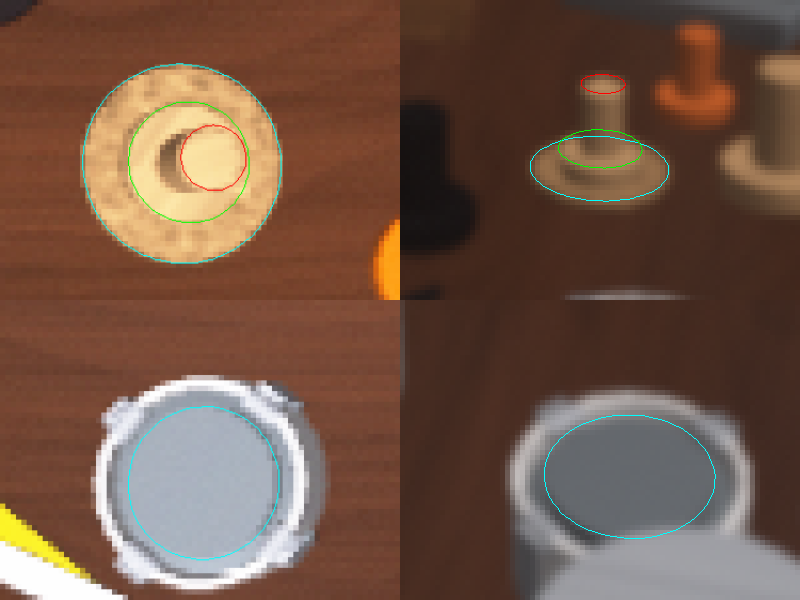

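View pics/t30.png

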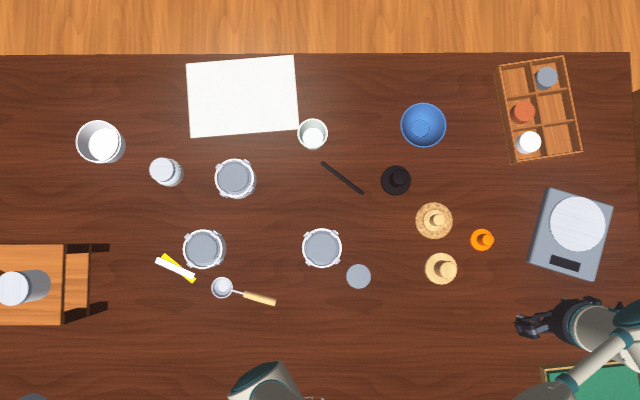

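The pictures show the press upright on the middle of the coaster (434, 220) and the lid flush and level in its tub (204, 249). Everything else is unmoved.

```bash
python3 -c "
from rig import manip;print(manip.sign_off())"
```

```text
the job is handed in; nothing more can be done
None
```

The loose lid, on the tub at about (0.467, 0.251) m, is pressed down and clicked in. The press stands upright on the coaster again, and the job is handed in at about 26 s.

- **Pressing:** I felt the catches give about 6 mm down and the hard stop about 16.7 mm below first contact. I held it there for about 1.2 s at roughly 14 N on the lid. No force I read came near 25 N, but I only read it at the end of each move.
- **Last checks:** both cameras show the lid level at its closed height. The press is within about 1–2 mm of the coaster's middle, and the other items are where they were.
- **What disagreed:** the reported tool height reads about 40 mm too low. My first grasp therefore closed above the handle and caught nothing. I measured the offset with a touch of about 14.5 N on bare table and corrected for it. The catch force I read, about 6–7.5 N, was below the expected 9–16 N, probably because the peak fell between readings.

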